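# Set out a stripped fuel pump for rebuilding

## Task

Set out the stripped fuel pump for rebuilding: put the black-topped control head into the square holder, the plunger spring upright into the round holder and the valve block into the oblong holder, and nest the D-shaped tray of screws in the empty D-shaped tray, turned so that the outlines match. Each must stand upright with its underside flat on the floor of its own holder, not caught on a rim. Set the parts down rather than dropping them, let go of everything, and leave the bearing ring and the oil bottle where they are.

Things in the scene. Friction and masses are not known exactly. Their poses are not given: they have to be found in the camera images.
- control_head: Loose pump control head: a square block 46 x 46 mm, 44 mm high (47 mm with the screw heads), lower half aluminium, upper half black plastic with four bright screws on top. About 0.3 kg. Origin: centre of its underside; x and y along its sides, z up. Stands upright at the start. Belongs in the square holder, with 7 mm to spare on each side; any quarter turn will do.
- spring: Loose plunger spring: a bright coil spring around a steel plunger, between two dark round end discs; 40 mm in diameter, 60 mm tall (62 mm with the plunger end), upright. About 0.22 kg. Can be gripped anywhere across its 40 mm diameter as if solid. Origin: centre of its underside, z up along its axis. Belongs, upright, in the round holder.
- valve_block: Loose valve block: a plain aluminium bar 80 mm long (its x), 34 mm wide (its y), 40 mm high, with two brass ports with black centres on top. About 0.32 kg. Origin: centre of its underside, z up. Belongs in the oblong holder, either way round, with 8 mm to spare on each side.
- screw_tray: Loose D-shaped bright aluminium tray with small screws fixed in it: 110 mm long (x -55 to +55), 60 mm wide (y; flat sides from x = -55 to +25), 40 mm high, walls 3 mm. Square end at -x, half-round end (radius 30) at +x. 0.22 kg, stiff; grip across the 60 mm. Origin: on the underside midway along length and width, z up. Nests in the empty D-shaped tray.
- square_holder: Empty square holder, blue plastic rim and black floor; opening 60 x 60 mm, rim 4 mm thick. Fixed to the bench. The rim is 12 mm high, the black floor inside 4 mm above the bench. Origin: centre of the underside, on the bench; z up, x and y along its sides.
- round_holder: Empty round holder, blue plastic rim and black floor; opening 56 mm in diameter, rim 4 mm thick. Fixed to the bench. The rim is 12 mm high, the black floor inside 4 mm above the bench. Origin: centre of the underside, on the bench; z up.
- oblong_holder: Empty oblong holder, blue plastic rim and black floor; opening 96 mm along its x and 50 mm along its y, rim 4 mm thick. Fixed to the bench. The rim is 12 mm high, the black floor inside 4 mm above the bench. Origin: centre of the underside, on the bench; z up.
- empty_tray: Empty shallow D-shaped tray of dark steel, fixed: outside 126 mm long (x -63 to +63), 76 mm wide (y), walls 3 mm, inside 5 mm bigger than the screw tray all round. Square end at -x, half-round end at +x. Rim 12 mm high, floor 4 mm. Origin: on the underside at bench level, midway along length and width; z up. The screw tray reaches the floor only with round end over round end (x axes alike).
- bearing: Bystander: a loose brass bearing ring 42 mm across, 14 mm high, lying amid the work. Origin: centre of its underside. Leave it where it is.
- bottle: Bystander: a small loose oil bottle, white with a yellow label and a red cap, 48 mm in diameter, 80 mm tall, standing beside the work. A fixed bright post 135 mm tall and a low clear box of bolts (45 mm) stand farther out. Origin: centre of its underside. Leave it where it is.
Not all that is in view belongs to the job. What is shaped like the valve_block but orange is not meant.

How it is judged (in metres and radians):
At the end, for the whole second after the job is handed in: Each part in its own holder (screw tray in the empty D tray): centred within 14 mm, underside 1 to 7.5 mm above the holder's underside (its floor is at 4 mm), tilt under 0.06 rad, at rest (under 0.02 m/s), released; bearing and bottle within 30 mm of their start (horizontal distance between control_head and square_holder below 0.014 m and z of control_head in the frame of square_holder between 0.001 and 0.0075 m and angle between each of control_head, spring, valve_block, screw_tray's own z axis and vertical below 0.06 rad and linear speed of each of control_head, spring, valve_block, screw_tray below 0.02 m/s and contact force between the fingers and control_head below 0.1 N and horizontal distance between spring and round_holder below 0.014 m and z of spring in the frame of round_holder between 0.001 and 0.0075 m and contact force between the fingers and spring below 0.1 N and horizontal distance between valve_block and oblong_holder below 0.014 m and z of valve_block in the frame of oblong_holder between 0.001 and 0.0075 m and contact force between the fingers and valve_block below 0.1 N and horizontal distance between screw_tray and empty_tray below 0.014 m and z of screw_tray in the frame of empty_tray between 0.001 and 0.0075 m and contact force between the fingers and screw_tray below 0.1 N and distance of each of bearing, bottle from where it was at the start of the episode below 0.03 m); the robot touches nothing.
It fails at once if the bearing ring or the bottle is pushed out of its place (more than 30 mm) (distance of any of bearing, bottle from where it was at the start of the episode above 0.03 m).
It fails at once if the control head is dropped or thrown (moving faster than 0.7 m/s, as after a fall of 25 mm, while no finger touches it) (linear speed of control_head above 0.7 m/s and contact force between the fingers and control_head below 0.05 N).
It fails at once if the spring is dropped or thrown (moving faster than 0.7 m/s, as after a fall of 25 mm, while no finger touches it) (linear speed of spring above 0.7 m/s and contact force between the fingers and spring below 0.05 N).
It fails at once if the valve block is dropped or thrown (moving faster than 0.7 m/s, as after a fall of 25 mm, while no finger touches it) (linear speed of valve_block above 0.7 m/s and contact force between the fingers and valve_block below 0.05 N).
It fails at once if the screw tray is dropped or thrown (moving faster than 0.7 m/s, as after a fall of 25 mm, while no finger touches it) (linear speed of screw_tray above 0.7 m/s and contact force between the fingers and screw_tray below 0.05 N).
It also fails if it takes over 118 s, if anything falls off the work surface, if the arm or the gripper's body presses on something with over 40 N, if the wrist force passes 120 N, or if a joint passes its speed limit or range.

## Robot

A 6-joint arm with a two-finger parallel gripper is mounted at the origin on the work surface. World frame = base frame: x ahead of the robot, y to its left, z up, the work surface at z = 0. Lengths are in mm, angles in rad, forces in N, time in s.
With the tool pointing down it reaches from about 275 to 750 mm from the base axis. Payload 10.2 kg.
Tool frame: the origin (TCP) lies at the very end of the fingers, on their centre line; the grasp point (between the pads) lies 19 mm behind it; z points along the fingers, y is the line along which they close (so a half turn about z gives the same grasp; the last joint's range is limited). The gripper opens to 85 mm and grips with 20 to 120 N. Pads are 22 mm wide; open, the fingers measure 114 mm over their backs; the gripper's body (76 mm by 85 mm) begins 54 mm behind the grasp point. The pads swing forward as they close: fully open they stand 13 mm farther back than shut.
Start: joints at [0.919, 0.313, 1.498, -0, 1.331, -0.223], TCP at [218.297, 477.47, 231.294] pointing down, gripper open.
Joint ranges: [-2.94, 2.94], [-0.97, 2.17], [0.19, 2.56], [-1.23, 4.37], [0.02, 3.11], [-2.88, 2.88]. Speed limits (rad/s): [2.39, 2.39, 3.01, 3.14, 3.14, 3.14].

## Interface

Orientations are given as a unit quaternion [w, x, y, z].
In Python, from rig import monitor, eyes, job gives the robot as it stands. The module is installed in compiled form; this text tells all that it offers.
- The arm moves only by the tool send_rows, never from a script. Its argument "targets" is one flat list of numbers, 7 for each row, row after row: the turn, a rotation vector about the tool's x, y, z in degrees, then the shift along the tool's x, y, z in units of 60 mm (1.0 is 60 mm), then the opening, from -1 (shut) to 1 (fully open), so that 0 is half open. A call has 1 to 5 rows; each row shifts and turns the commanded pose from where the row before left it, along the tool's axes as they then stand; what a row does not reach is not made up. A row lasts 1/8 s, in which the tool goes at most 62.5 mm and 10.7 degrees, less where a joint would pass 70% of its speed; a pose out of reach is approached as far as the arm can. A call is refused whole if a number of a shift passes 1 or a number of a turn 10.7, either way. A call with a gripper value outside its range is refused whole. The fingers move at their own pace and stop on an object; "newtons" is the grip in N (left out, the last holds). Time passes only in rows, so rows that do not move let the fingers close. It gives the time, the measured TCP pose, the force, the opening and the grip force at its end, in the units of the state.
- monitor.sense(): the state, without advancing time (a new reading comes with each control period).
- eyes.capture(name): name is "scene" or "side" or "wrist"; returns a dict with "img" (384x512x3 uint8, red, green, blue), "K" (3x3 intrinsics, pixels), "distortion" ([k1, k2, p1, p2, k3] as OpenCV has them; the pictures are not rectified), "R" (3x3) and "t" (3): a world point X has camera coordinates R X + t. Camera axes: x right, y down, z forward; pixel columns grow to the right and rows downward; lengths in mm; the calibration is good to about 2 mm. A picture is of the moment at which its call begins. There is no depth.
- job.finish_job(): hands the job in; it is judged then, once.
The state is a dict: "time_s": time; "joints": joint angles; "dq": joint speeds; "tau": joint torques, N m; "eef_pos": TCP position; "ee_rot": TCP orientation; "force": force on the tool from outside, world axes, zero at the start; "wrist_torque": the same for the moment, N m; "grip_width": opening from 0.0 (shut) to 1.0 (fully open); "grip_force": force on a finger pad.
Only numpy, scipy, OpenCV 4.12 (cv2) and the standard library are available. Lean on these libraries where they do the work, as an engineer would, in place of code of your own. Each camera call takes 0.05 s, during which the arm holds its last target. There are 200 camera calls.

## Working session

There is one attempt and no reset: what is moved stays moved. The work goes in short steps, Python scripts to look and compute and a tool call to move; the robot and the scene stay as the last step left them, time stands still between calls to the robot, and variables do not carry over. Pictures are saved under pics/ and viewed, at most 15 in all, crops included, and the job is handed in when it is done.

Besides the shell and the picture viewer there is one more tool, called after "Call:" by a JSON object that holds its "api" and its "payload". send_rows: Moves the arm, as the interface text tells. Its arguments: {"type":"object","properties":{"targets":{"type":"array","items":{"type":"number"}},"newtons":{"type":"number"}},"required":["targets"]}

```bash
mkdir -p pics; cat > h.py <<'E'
import numpy as np, cv2
from rig import monitor, eyes, job
def snap(n,f):
    c=eyes.capture(n); cv2.imwrite('pics/'+f+'.png',c['img'][:,:,::-1]); np.savez('pics/'+f+'.npz',**{k:np.array(v) for k,v in c.items()}); return c
def load(f): return dict(np.load('pics/'+f+'.npz'))
def ray(c,px,z):
    u=cv2.undistortPoints(np.array(px,float).reshape(-1,1,2),np.array(c['K']),np.array(c['distortion'])).reshape(-1,2)
    R=np.array(c['R']);t=np.array(c['t']).ravel(); o=-R.T@t
    d=np.c_[u,np.ones(len(u))]@R
    return (o+d*((z-o[2])/d[:,2])[:,None])[:,:2]
def proj(c,X):
    return cv2.projectPoints(np.array(X,float).reshape(-1,3),cv2.Rodrigues(np.array(c['R']))[0],np.array(c['t'],float),np.array(c['K']),np.array(c['distortion']))[0].reshape(-1,2)
E
python3 - <<'E'
from h import *
a=[snap(n,n+'0') for n in ('scene','side','wrist')]
for c in a: print(-np.array(c['R']).T@np.array(c['t']).ravel(), np.array(c['R'])[2])
m=monitor.sense();print(m)
E
```

```text
[912.25988116 549.45716484 817.59611084] [-0.34542448 -0.55143807 -0.75934049]
[286.0465952  771.37169221 710.24663062] [ 0.26440149 -0.72539864 -0.63552235]
[151.28288154 508.36599062 373.53863115] [ 0.26848514 -0.12243093 -0.95547182]
{'time_s': 0.15, 'joints': array([ 9.18564400e-01,  3.13329570e-01,  1.49827041e+00, -5.31731875e-06,
        1.33096762e+00, -2.23417122e-01]), 'dq': array([ 0.00308033, -0.00106316, -0.00093953,  0.00170178, -0.00094837,
       -0.00136477]), 'tau': array([ 8.77081038e-04, -4.12365925e+01, -2.59797478e+01, -2.24542741e-04,
        3.14015364e-03,  1.22017630e-05]), 'eef_pos': array([218.19388876, 477.30218967, 230.85943513]), 'ee_rot': array([-2.04335820e-04,  2.12767793e-01,  9.77102670e-01, -4.42588504e-04]), 'force': array([ 0.39489637, -0.53359839,  0.19803099]), 'wrist_torque': array([ 0.03296978,  0.06575195, -0.01472174]), 'grip_force': 0.0, 'grip_width': 0.9949166644302193}
```

View pics/scene0.png

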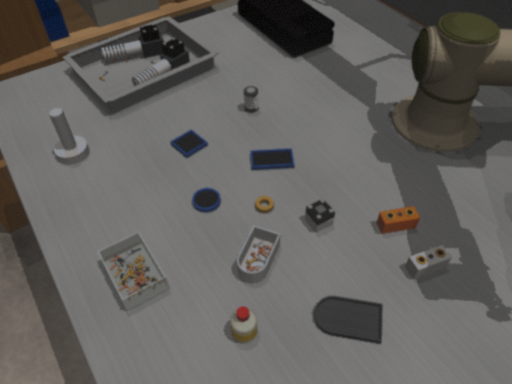

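View pics/side0.png

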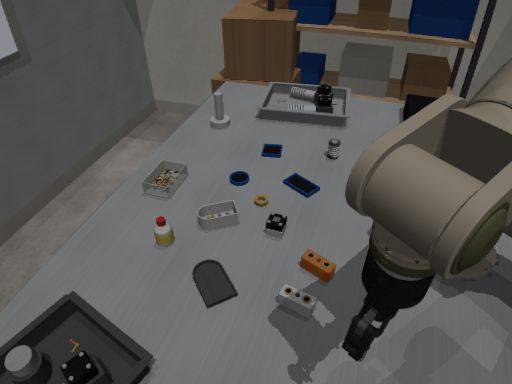

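The scene view shows:
- **Parts:** control head (320,213), loose spring (251,98), aluminium valve block (429,262), screw tray (258,254).
- **Holders:** square (189,143), round (206,200), oblong (272,159), empty D tray (350,318).
- **Bystanders:** bearing (264,204), bottle (243,323).
- **Could be mistaken for the parts:** orange block (399,219), the springs and black heads in the grey tray (120,50)/(150,40), the bolt box (132,270), and in the side view the head in the dark tray (80,370).

I choose the loose ones on the bench and check them in a crop.

```bash
python3 - <<'E'
from h import *
c=load('scene0'); im=c['img']
cv2.imwrite('pics/crop.png',cv2.resize(im[75:350,165:460,::-1],None,fx=2.18,fy=2.18,interpolation=cv2.INTER_CUBIC)[:600])
for f in('scene0','side0'):
    c=load(f);hsv=cv2.cvtColor(c['img'],cv2.COLOR_RGB2HSV)
    m=cv2.inRange(hsv,(105,120,40),(130,255,255))
    m=cv2.morphologyEx(m,cv2.MORPH_CLOSE,np.ones((3,3)))
    for k in cv2.findContours(m,cv2.RETR_EXTERNAL,cv2.CHAIN_APPROX_NONE)[0]:
        if not 60<cv2.contourArea(k)<1500: continue
        p=ray(c,k.reshape(-1,2),12).astype(np.float32); r=cv2.minAreaRect(p)
        print(f,k.reshape(-1,2).mean(0).round(),np.round(r[0]),np.round(r[1]),round(r[2]))
    o={'scene0':dict(head=(320,207),spring=(251,90),valve=(428,257),scr=(260,245),bear=(264,203),bot=(243,313),et=(350,318),orange=(399,213)),
       'side0':dict(head=(277,219),spring=(334,142),valve=(297,295),scr=(217,212),bear=(261,200),bot=(161,222),et=(213,283),orange=(318,258))}[f]
    H=dict(head=45,spring=60,valve=40,scr=40,bear=14,bot=80,et=8,orange=40)
    for n,q in o.items(): print(n,ray(c,[q],H[n])[0].round())
E
```

```text
scene0 [206. 199.] [646. -91.] [60. 60.] 57
scene0 [272. 158.] [ 448. -116.] [ 58. 101.] 61
scene0 [190. 146.] [ 592. -278.] [67. 67.] 7
scene0 [51. 18.] [  695. -1115.] [311.  67.] 84
head [463.  90.]
spring [ 377. -321.]
valve [360. 306.]
scr [622.  99.]
bear [543.  -6.]
bot [739. 225.]
et [560. 312.]
orange [329. 193.]
side0 [301. 185.] [ 445. -115.] [ 67. 111.] 61
side0 [239. 178.] [642. -88.] [59. 76.] 20
side0 [272. 150.] [ 589. -278.] [66. 85.] 10
side0 [311.  67.] [  633. -1144.] [157. 479.] 8
side0 [312.  10.] [  875. -2490.] [417. 913.] 14
head [464.  93.]
spring [ 379. -319.]
valve [356. 307.]
scr [630. 112.]
bear [540.  -3.]
bot [731. 230.]
et [557. 314.]
orange [333. 189.]
```

View pics/crop.png

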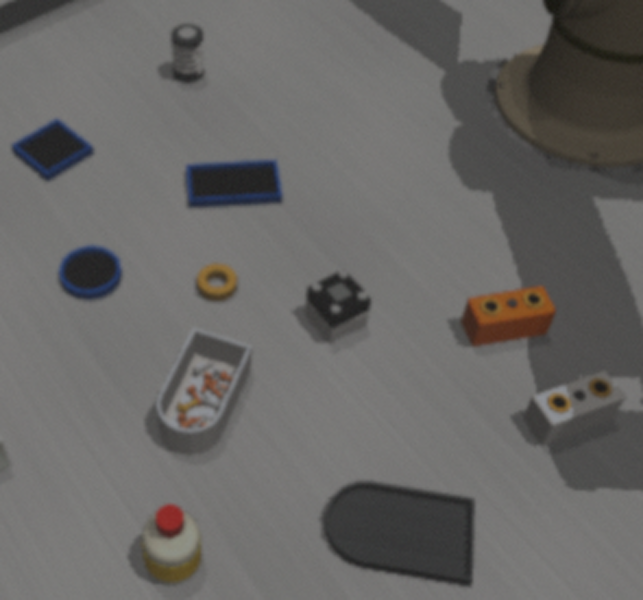

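The crop confirms the choices: black-topped loose head, bright valve block (not the orange one), the tray with screws, and the dark D tray with its round end at left. Next come the orientations, taken from corner pixels in the crop.

```bash
cat >> h.py <<'E'
def plan(x,y,z,yaw=None,half=True):
    """tool-frame turn (deg) about z then shift in units, to TCP x,y,z with finger line at yaw deg"""
    from scipy.spatial.transform import Rotation as Ro
    s=monitor.sense(); q=s['ee_rot']; R=Ro.from_quat([q[1],q[2],q[3],q[0]]).as_matrix(); p=s['eef_pos']
    cur=np.degrees(np.arctan2(R[1,1],R[0,1])); turn=0
    if yaw is not None:
        turn=-(yaw-cur)
        turn=(turn+90)%180-90 if half else (turn+180)%360-180
    R2=R@Ro.from_euler('z',turn,degrees=True).as_matrix()
    d=R2.T@(np.array([x,y,z])-p)/60
    print('t',round(s['time_s'],2),'pos',p.round(1),'yaw',round(cur,1),'tilt',np.degrees(np.arccos(-R[2,2])).round(2),'j6',s['joints'][5].round(2),'-> turn',round(turn,1),'shift',d.round(3),'grip',round(s['grip_width'],3),round(s['grip_force'],1))
E
python3 - <<'E'
from h import *
c=load('scene0')
def P(l,z): return ray(c,[(a/2.18+165,b/2.18+75) for a,b in l],z)
def ang(v): return np.degrees(np.arctan2(v[1],v[0])).round(1)
h=P([(307,300),(343,273),(369,299),(335,327)],44); print('head',h.round(),h.mean(0),ang(h[1]-h[0]),ang(h[2]-h[1]))
v=P([(530,400),(612,374),(623,397),(543,425)],40);print('valve',v.round(),v.mean(0).round(),ang(v[1]-v[0]),ang(v[2]-v[3]),np.linalg.norm(v[1]-v[0]))
s=P([(195,332),(252,347),(160,397),(235,400),(183,432)],40);print('scr',s.round(),np.linalg.norm(s[0]-s[1]),'xaxis',ang(s[2]-s[0]),ang(s[3]-s[1]),ang(s[4]-(s[0]+s[1])/2),'c',(s[4]+(s[0]+s[1])/2)/2)
e=P([(473,500),(470,583),(323,522),(375,483)],12);print('et',e.round(),np.linalg.norm(e[0]-e[1]),ang(e[2]-(e[0]+e[1])/2),ang(e[3]-e[0]),(e[2]+(e[0]+e[1])/2)/2)
print('post',ray(c,[(70,148)],5))
plan(463,91,180,ang(h[1]-h[0]))
E
```

```text
head [[497.  85.]
 [446.  78.]
 [446. 118.]
 [494. 126.]] [470.8377858  101.75644391] -171.1 90.9
valve [[396. 287.]
 [312. 308.]
 [323. 331.]
 [405. 312.]] [359. 309.] 165.9 167.2 86.2330315398194
scr [[608.  56.]
 [572. 100.]
 [674. 100.]
 [619. 140.]
 [676. 143.]] 56.82652827392877 xaxis 33.8 40.7 37.0 c [633.04613942 110.3053064 ]
et [[492. 325.]
 [546. 379.]
 [614. 270.]
 [553. 265.]] 76.7509715084955 -40.9 -44.4 [566.91963435 310.72317235]
post [[ 852.05730698 -436.57626734]]
t 0.15 pos [218.2 477.3 230.9] yaw 65.4 tilt 0.06 j6 -0.22 -> turn 56.5 shift [-6.992  3.035  0.85 ] grip 0.995 0.0
```

```bash
python3 -c "
from h import *
plan(359,308,150,76.5)"
```

```text
t 0.15 pos [218.2 477.3 230.9] yaw 65.4 tilt 0.06 j6 -0.22 -> turn -11.1 shift [-2.941 -2.195  1.348] grip 0.995 0.0
```

Call:
{"api": "send_rows", "payload": {"targets": [0,0,-10.6,0,0,0.6,1,0,0,0,-0.735,-0.55,0.19,1,0,0,0,-0.735,-0.55,0.19,1,0,0,0,-0.735,-0.55,0.19,1,0,0,0,-0.735,-0.55,0.19,1]}}

```text
time_s: 0.78
eef_pos: [358.4, 305.3, 149.3]
ee_rot: [0.0, 0.122, 0.993, 0.0]
force: [0.1, 0.9, 1.0]
grip_width: 1.0
grip_force: 0.0
```

Call:
{"api": "send_rows", "payload": {"targets": [0,0,0,0,0,0,1,0,0,0,0,0,0,1]}}

```text
time_s: 1.02
eef_pos: [357.4, 307.0, 149.7]
ee_rot: [-0.0, 0.122, 0.993, 0.0]
force: [0.3, 0.0, -0.8]
grip_width: 0.999
grip_force: 0.0
```

```bash
python3 -c "
from h import *
snap('wrist','w1');plan(359,308,150,76)"
```

```text
t 1.07 pos [357.2 307.4 149.8] yaw 76.1 tilt 0.01 j6 -0.87 -> turn 0.1 shift [-0.027  0.017 -0.003] grip 1.0 0.0
```

View pics/w1.png

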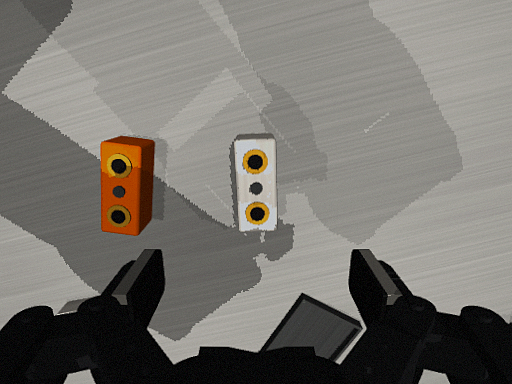

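The bright valve block is ahead of the fingers at (256,188), with ports at (255.5,162) and (257,213). The orange one is at (125,188), clear of the fingers.

```bash
python3 -c "
from h import *
c=load('w1');p=ray(c,[(255.5,162),(257,213)],41);q=ray(c,[(235,142),(275,139),(277,229),(239,231)],40)
d=p[1]-p[0];a=np.degrees(np.arctan2(d[1],d[0]));d=q[2]-q[1];e=q[3]-q[0]
print(p,p.mean(0),a,q.round(),q.mean(0),[np.degrees(np.arctan2(v[1],v[0])) for v in(d,e)])
m=q.mean(0);plan(*m,16,a+90)"
```

```text
[[336.08653259 311.9682825 ]
 [378.55247113 302.67802227]] [357.31950186 307.32315239] -12.340163937610308 [[317. 300.]
 [322. 331.]
 [397. 316.]
 [391. 284.]] [356.85303216 307.67213656] [np.float64(-11.697089402851983), np.float64(-12.493344130922889)]
t 1.07 pos [357.2 307.4 149.8] yaw 76.1 tilt 0.01 j6 -0.87 -> turn -1.6 shift [0.006 0.003 2.23 ] grip 1.0 0.0
```

Call:
{"api": "send_rows", "payload": {"targets": [0,0,-1.6,0,0,0.7,1,0,0,0,0,0,0.7,1,0,0,0,0,0,0.5,1,0,0,0,0,0,0.33,1,0,0,0,0,0,0,1], "newtons": 40}}

```text
time_s: 1.7
eef_pos: [356.4, 307.4, 15.2]
ee_rot: [-0.001, 0.107, 0.994, -0.001]
force: [0.1, -0.9, 0.9]
grip_width: 1.0
grip_force: 0.0
```

Call:
{"api": "send_rows", "payload": {"targets": [0,0,0,0,0,0,-1,0,0,0,0,0,0,-1,0,0,0,0,0,0,-1,0,0,0,0,0,0,-1,0,0,0,0,0,0,-1]}}

```text
time_s: 2.33
eef_pos: [357.9, 307.0, 16.6]
ee_rot: [0.0, 0.108, 0.994, 0.0]
force: [-1.7, 0.1, 7.3]
grip_width: 0.388
grip_force: 40.8
```

Call:
{"api": "send_rows", "payload": {"targets": [0,0,0,0,0,0,-1,0,0,0,0,0,0,-1,0,0,0,0,0,0,-1]}}

```text
time_s: 2.7
eef_pos: [357.9, 307.0, 16.6]
ee_rot: [0.0, 0.108, 0.994, 0.0]
force: [-2.4, -1.7, 6.3]
grip_width: 0.391
grip_force: 40.8
```

```bash
python3 - <<'E'
from h import *
for f in('scene0','side0'):
    c=load(f);hsv=cv2.cvtColor(c['img'],cv2.COLOR_RGB2HSV)
    m=cv2.inRange(hsv,(105,120,40),(130,255,255));m=cv2.morphologyEx(m,cv2.MORPH_CLOSE,np.ones((3,3)))
    x,y=[(x,y) for x,y in ((272,158),)][0] if f=='scene0' else (301,185)
    for k in cv2.findContours(m,cv2.RETR_EXTERNAL,cv2.CHAIN_APPROX_NONE)[0]:
        k=k.reshape(-1,2)
        if np.hypot(*(k.mean(0)-(x,y)))<6:
            p=ray(c,k,12).astype(np.float32);b=cv2.boxPoints(cv2.minAreaRect(p));print(b.round())
plan(448,-115,110,61,)
plan(448,-115,110,151,)
E
```

```text
[[ 390. -117.]
 [ 478. -166.]
 [ 506. -115.]
 [ 418.  -66.]]
[[ 380. -117.]
 [ 477. -171.]
 [ 510. -112.]
 [ 413.  -59.]]
t 2.7 pos [357.9 307.   16.6] yaw 77.6 tilt 0.07 j6 -0.9 -> turn 16.6 shift [-4.724 -5.422 -1.559] grip 0.391 40.8
t 2.7 pos [357.9 307.   16.6] yaw 77.6 tilt 0.07 j6 -0.9 -> turn -73.4 shift [ 5.422 -4.724 -1.559] grip 0.391 40.8
```

Call:
{"api": "send_rows", "payload": {"targets": [0,0,0,0,0,-0.45,-1,0,0,8.3,0,0,-0.7,-1,0,0,8.3,0,0,-0.7,-1,0,0,0,-0.37,-0.422,0,-1,0,0,0,-0.57,-0.65,0,-1], "newtons": 60}}

```text
time_s: 3.32
eef_pos: [375.7, 222.7, 127.2]
ee_rot: [0.0, 0.249, 0.969, 0.0]
force: [0.8, 0.4, -2.4]
grip_width: 0.384
grip_force: 62.1
```

Call:
{"api": "send_rows", "payload": {"targets": [0,0,0,-0.57,-0.65,0,-1,0,0,0,-0.57,-0.65,0,-1,0,0,0,-0.57,-0.65,0,-1,0,0,0,-0.57,-0.65,0,-1,0,0,0,-0.57,-0.65,0,-1]}}

```text
time_s: 3.95
eef_pos: [430.9, -31.9, 126.9]
ee_rot: [0.0, 0.25, 0.968, 0.0]
force: [1.3, 0.2, -2.9]
grip_width: 0.385
grip_force: 62.1
```

Call:
{"api": "send_rows", "payload": {"targets": [0,0,0,-0.57,-0.65,0,-1,0,0,0,-0.37,-0.43,0,-1,0,0,0,0,0,0,-1,0,0,0,0,0,0,-1]}}

```text
time_s: 4.45
eef_pos: [448.5, -113.5, 126.7]
ee_rot: [-0.0, 0.25, 0.968, 0.0]
force: [0.6, -0.1, -2.8]
grip_width: 0.384
grip_force: 61.9
```

```bash
cat >> h.py <<'E'
def blue(c,z=12):
    hsv=cv2.cvtColor(c['img'],cv2.COLOR_RGB2HSV)
    m=cv2.inRange(hsv,(105,120,40),(130,255,255));m=cv2.morphologyEx(m,cv2.MORPH_CLOSE,np.ones((3,3)))
    for k in cv2.findContours(m,cv2.RETR_EXTERNAL,cv2.CHAIN_APPROX_NONE)[0]:
        if cv2.contourArea(k)<100: continue
        k=k.reshape(-1,2);p=ray(c,k,z).astype(np.float32);r=cv2.minAreaRect(p)
        print('px',k.min(0),k.max(0),'rect',np.round(r[0],1),np.round(r[1],1),round(r[2],1))
E
python3 - <<'E'
from h import *
c=snap('wrist','w2'); blue(c); plan(446.5,-115.5,20.5,61)
E
```

```text
px [136 350] [159 383] rect [ 566.1 -301.4] [18.9 47.4] 25.6
px [211 124] [284 186] rect [ 422.7 -106.4] [58.2 51. ] 61.0
t 4.5 pos [ 448.6 -113.3  126.8] yaw 61.1 tilt 0.04 j6 -1.57 -> turn 0.1 shift [ 0.011 -0.05   1.771] grip 0.384 61.9
```

View pics/w2.png

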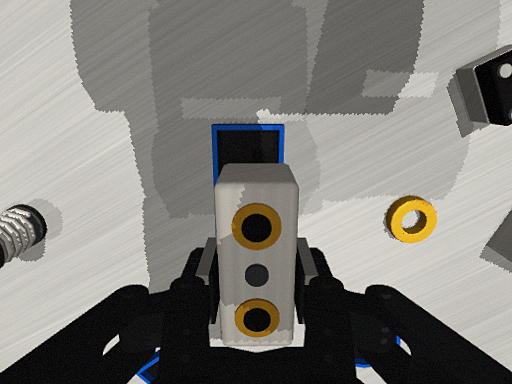

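The valve block is held square between the fingers. The blue oblong rim (211–284, top edge at row 124) lies beneath it with the same heading.

```bash
python3 - <<'E'
from h import *
c=load('w2'); q=ray(c,[(211.5,124),(284,124.5)],12); m=q.mean(0); d=q[1]-q[0]; n=np.array([-d[1],d[0]])/np.hypot(*d)
if n@(np.array([447,-115])-m)<0:n=-n
print(np.hypot(*d),m,m+52*n)
b=ray(c,[(235,230),(281,228),(236,317),(279,318)],128-16+41);print('ports mid',b.mean(0))
plan(*(m+52*n),20.8,61)
E
```

```text
57.37686651236821 [400.66211115 -93.92591833] [ 445.98276987 -119.42175903]
ports mid [ 447.35387604 -111.52964349]
t 4.5 pos [ 448.6 -113.3  126.8] yaw 61.1 tilt 0.04 j6 -1.57 -> turn 0.1 shift [-0.013 -0.111  1.766] grip 0.384 61.9
```

Call:
{"api": "send_rows", "payload": {"targets": [0,0,0,0,-0.08,0.6,-1,0,0,0,0,0,0.6,-1,0,0,0,0,0,0.35,-1,0,0,0,0,0,0.14,-1,0,0,0,0,0,0.08,-1]}}

```text
time_s: 5.12
eef_pos: [446.9, -118.0, 20.9]
ee_rot: [0.0, 0.25, 0.968, -0.0]
force: [0.3, -0.3, -2.0]
grip_width: 0.384
grip_force: 62.0
```

Call:
{"api": "send_rows", "payload": {"targets": [0,0,0,0,0,0,-1,0,0,0,0,0,0,-1]}}

```text
time_s: 5.38
eef_pos: [446.9, -118.5, 21.2]
ee_rot: [0.001, 0.25, 0.968, -0.0]
force: [-0.1, 0.4, -2.2]
grip_width: 0.385
grip_force: 62.0
```

Call:
{"api": "send_rows", "payload": {"targets": [0,0,0,0,0,0.02,-1,0,0,0,0,0,0,-1,0,0,0,0,0,0,1,0,0,0,0,0,0,1,0,0,0,0,0,0,1]}}

```text
time_s: 6.0
eef_pos: [446.6, -118.5, 19.5]
ee_rot: [0.0, 0.25, 0.968, -0.0]
force: [0.5, 0.1, -0.3]
grip_width: 0.987
grip_force: 0.0
```

Call:
{"api": "send_rows", "payload": {"targets": [0,0,0,0,0,0,1,0,0,0,0,0,-0.3,1,0,0,0,0,0,-0.9,1,0,0,0,0,0,-0.9,1,0,0,0,0,0,-0.3,1]}}

```text
time_s: 6.62
eef_pos: [447.5, -118.9, 166.5]
ee_rot: [0.002, 0.25, 0.968, -0.001]
force: [-0.2, 0.7, -0.7]
grip_width: 0.998
grip_force: 0.0
```

```bash
python3 - <<'E'
from h import *
c=snap('wrist','w3'); blue(c); plan(464,92,150,98)
E
```

```text
px [153 307] [233 364] rect [ 585.7 -281.1] [67.7 75.8] 9.3
px [331 287] [365 337] rect [ 639.3 -109.8] [29.7 70.2] 84.9
px [223 117] [286 223] rect [ 445.6 -119.1] [ 58.1 103.9] 61.0
t 6.67 pos [ 447.8 -119.   167.3] yaw 61.0 tilt 0.35 j6 -1.58 -> turn -37.0 shift [-0.755  3.447  0.279] grip 1.001 0.0
```

View pics/w3.png

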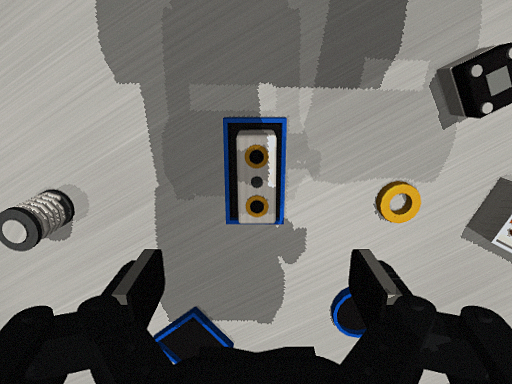

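The valve block sits inside the blue rim (223–286, 117–223). Next is the control head.

Call:
{"api": "send_rows", "payload": {"targets": [0,0,-9.25,0,0,0.07,1,0,0,-9.25,0,0,0.07,1,0,0,-9.25,0,0,0.07,1,0,0,-9.25,0,0,0.07,1,0,0,0,-0.2,0.86,0,1]}}

```text
time_s: 7.3
eef_pos: [451.2, -66.8, 145.6]
ee_rot: [-0.001, -0.069, 0.998, 0.0]
force: [0.8, 0.4, -0.5]
grip_width: 0.999
grip_force: 0.0
```

Call:
{"api": "send_rows", "payload": {"targets": [0,0,0,-0.19,0.86,0,1,0,0,0,-0.19,0.86,0,1,0,0,0,-0.18,0.86,0,1,0,0,0,0,0,0,1,0,0,0,0,0,0,1]}}

```text
time_s: 7.92
eef_pos: [462.7, 91.9, 146.1]
ee_rot: [-0.0, -0.07, 0.998, -0.0]
force: [0.0, -0.6, -0.1]
grip_width: 1.005
grip_force: 0.0
```

```bash
python3 - <<'E'
from h import *
c=snap('wrist','w4'); g=c['img'].max(2)
m=(g<60).astype(np.uint8)*255; m[240:]=0; m=cv2.morphologyEx(m,cv2.MORPH_CLOSE,np.ones((9,9)))
for k in cv2.findContours(m,cv2.RETR_EXTERNAL,cv2.CHAIN_APPROX_NONE)[0]:
    if cv2.contourArea(k)<300: continue
    p=ray(c,k.reshape(-1,2),44).astype(np.float32);r=cv2.minAreaRect(p);print(k.reshape(-1,2).min(0),k.reshape(-1,2).max(0),np.round(r[0],1),np.round(r[1],1),round(r[2],1))
plan(464,92,16,98)
E
```

```text
[228 160] [292 224] [464.5  94.4] [45.6 48.6] 87.5
[ 0 60] [ 83 192] [441.9 -93. ] [53.1 98.9] 61.5
t 7.97 pos [462.8  91.5 146.2] yaw 98.0 tilt 0.05 j6 -1.76 -> turn -0.0 shift [-0.023  0.006  2.171] grip 0.998 0.0
```

View pics/w4.png

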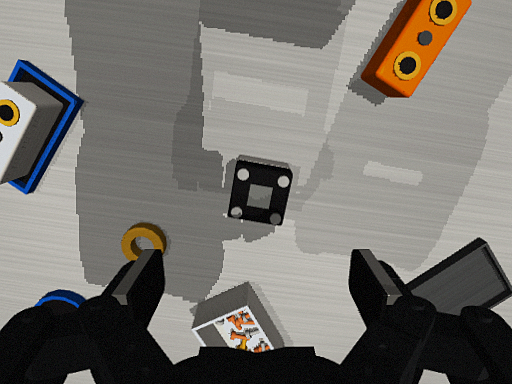

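The head is at (260,193) with screws at (243,174), (284,182), (277,219) and (236,212). It is rotated about 10° in the picture.

```bash
python3 - <<'E'
from h import *
c=load('w4');p=ray(c,[(243,174),(284,182),(277,219),(236,212)],47);A=lambda d:np.degrees(np.arctan2(d[1],d[0])).round(1)
print(p.round(1),p.mean(0),A(p[1]-p[0]),A(p[2]-p[3]),A(p[3]-p[0]),A(p[2]-p[1]))
plan(*p.mean(0),16,(A(p[1]-p[0])+A(p[2]-p[3]))/2)
E
```

```text
[[449.9  79.3]
 [451.7 111.9]
 [483.2 111.4]
 [481.9  77.7]] [466.65992042  95.08995763] 86.7 87.7 -2.8 -0.9
t 7.97 pos [462.8  91.5 146.2] yaw 98.0 tilt 0.05 j6 -1.76 -> turn 10.8 shift [-0.063  0.064  2.171] grip 0.998 0.0
```

Call:
{"api": "send_rows", "payload": {"targets": [0,0,10.5,0,0,0.3,1,0,0,0,-0.04,0.055,0.7,1,0,0,0,0,0,0.7,1,0,0,0,0,0,0.46,1,0,0,0,0,0,0,1], "newtons": 50}}

```text
time_s: 8.6
eef_pos: [464.5, 94.4, 15.8]
ee_rot: [-0.002, 0.023, 1.0, -0.0]
force: [0.2, 0.1, 0.3]
grip_width: 0.999
grip_force: 0.0
```

Call:
{"api": "send_rows", "payload": {"targets": [0,0,0,0,0,0,-1,0,0,0,0,0,0,-1,0,0,0,0,0,0,-1,0,0,0,0,0,0,-1,0,0,0,0,0,0,-1]}}

```text
time_s: 9.22
eef_pos: [466.2, 95.3, 18.4]
ee_rot: [0.001, 0.021, 1.0, -0.0]
force: [-2.1, -1.6, 6.7]
grip_width: 0.53
grip_force: 52.3
```

```bash
python3 -c "
from h import *
plan(589,-279,130,98)"
```

```text
t 9.22 pos [466.2  95.3  18.4] yaw 87.5 tilt 0.14 j6 -1.57 -> turn -10.5 shift [-1.162 -6.464 -1.852] grip 0.53 52.3
```

Call:
{"api": "send_rows", "payload": {"targets": [0,0,0,0,0,-0.4,-1,0,0,0,0,0,-0.75,-1,0,0,-10.5,0,0,-0.7,-1,0,0,0,-0.1,-0.5,0,-1,0,0,0,-0.15,-0.85,0,-1], "newtons": 60}}

```text
time_s: 9.85
eef_pos: [491.7, 17.4, 129.0]
ee_rot: [0.001, -0.071, 0.997, -0.0]
force: [0.6, -1.2, -3.6]
grip_width: 0.525
grip_force: 64.2
```

Call:
{"api": "send_rows", "payload": {"targets": [0,0,0,-0.15,-0.85,0,-1,0,0,0,-0.15,-0.85,0,-1,0,0,0,-0.15,-0.85,0,-1,0,0,0,-0.15,-0.85,0,-1,0,0,0,-0.15,-0.85,0,-1]}}

```text
time_s: 10.48
eef_pos: [571.9, -230.4, 128.4]
ee_rot: [-0.0, -0.07, 0.998, 0.0]
force: [0.9, -0.2, -2.5]
grip_width: 0.527
grip_force: 64.2
```

Call:
{"api": "send_rows", "payload": {"targets": [0,0,0,-0.16,-0.84,0,-1,0,0,0,0,0,0,-1,0,0,0,0,0,0,-1]}}

```text
time_s: 10.85
eef_pos: [588.0, -276.8, 127.9]
ee_rot: [-0.0, -0.07, 0.998, 0.0]
force: [-0.7, -0.3, -3.4]
grip_width: 0.523
grip_force: 64.3
```

```bash
python3 - <<'E'
from h import *
c=snap('wrist','w5'); blue(c); plan(590,-278.5,21,98)
E
```

```text
px [404 235] [475 300] rect [642.7 -96.1] [72.3 64.1] 46.4
px [205 146] [288 207] rect [ 581.3 -285.6] [51.1 67.8] 9.8
px [408   0] [483 114] rect [ 463.9 -131.4] [61.8 68.8] 60.9
t 10.9 pos [ 588.1 -276.4  128.1] yaw 98.1 tilt 0.05 j6 -2.33 -> turn 0.1 shift [-0.027 -0.04   1.785] grip 0.523 64.3
```

View pics/w5.png

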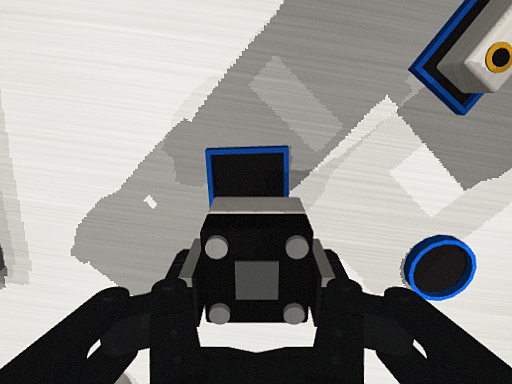

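The head is held square. The blue square rim's far edge runs from (205,149) to (288,146) beneath it.

```bash
python3 - <<'E'
from h import *
c=load('w5'); q=ray(c,[(205.5,149),(288.5,146.5)],12); m=q.mean(0); d=q[1]-q[0]; n=np.array([-d[1],d[0]])/np.hypot(*d)
if n@(np.array([590,-278])-m)<0:n=-n
print(np.hypot(*d),np.degrees(np.arctan2(d[1],d[0])),m+34*n)
print('head now',ray(c,[(216,247),(297,247),(294,313),(220,313)],128-18+47).mean(0))
plan(*(m+34*n),22.3,99)
E
```

```text
67.4044385416642 99.75975091113979 [ 590.67801267 -283.33182633]
head now [ 587.15935789 -277.20931492]
t 10.9 pos [ 588.1 -276.4  128.1] yaw 98.1 tilt 0.05 j6 -2.33 -> turn -0.9 shift [-0.025 -0.122  1.763] grip 0.523 64.3
```

Call:
{"api": "send_rows", "payload": {"targets": [0,0,-1,-0.03,-0.09,0.6,-1,0,0,0,0,0,0.6,-1,0,0,0,0,0,0.35,-1,0,0,0,0,0,0.14,-1,0,0,0,0,0,0.07,-1]}}

```text
time_s: 11.52
eef_pos: [591.2, -282.1, 23.1]
ee_rot: [0.0, -0.079, 0.997, -0.0]
force: [0.4, 0.2, -2.9]
grip_width: 0.526
grip_force: 64.2
```

Call:
{"api": "send_rows", "payload": {"targets": [0,0,0,0,0,0,-1,0,0,0,0,0,0,-1]}}

```text
time_s: 11.78
eef_pos: [591.3, -282.6, 23.4]
ee_rot: [0.001, -0.079, 0.997, -0.0]
force: [0.2, -0.3, -4.2]
grip_width: 0.528
grip_force: 64.2
```

Call:
{"api": "send_rows", "payload": {"targets": [0,0,0,0,0,0.025,-1,0,0,0,0,0,0,-1,0,0,0,0,0,0,1,0,0,0,0,0,0,1,0,0,0,0,0,0,1]}}

```text
time_s: 12.4
eef_pos: [591.0, -282.5, 21.1]
ee_rot: [0.0, -0.079, 0.997, -0.0]
force: [-0.1, 0.4, -1.1]
grip_width: 1.001
grip_force: 0.0
```

Call:
{"api": "send_rows", "payload": {"targets": [0,0,0,0,0,0,1,0,0,0,0,0,-0.3,1,0,0,0,0,0,-0.9,1,0,0,0,0,0,-0.9,1,0,0,0,0,0,-0.3,1]}}

```text
time_s: 13.02
eef_pos: [591.9, -283.1, 170.3]
ee_rot: [0.003, -0.079, 0.997, -0.002]
force: [-0.2, -0.7, -0.4]
grip_width: 0.999
grip_force: 0.0
```

```bash
python3 - <<'E'
from h import *
plan(378,-320,170); c=snap('wrist','w6');blue(c)
E
```

```text
t 13.03 pos [ 591.9 -283.1  170.3] yaw 99.0 tilt 0.41 j6 -2.35 -> turn 0 shift [ 3.618 -0.047 -0.014] grip 0.999 0.0
px [393 218] [457 276] rect [643.2 -95.6] [71.3 64.1] 46.8
px [221 136] [293 205] rect [ 590.6 -283.8] [68.4 68.5] 9.2
px [399   0] [468 111] rect [ 458.5 -128.4] [61.3 81.1] 61.3
```

Call:
{"api": "send_rows", "payload": {"targets": [0,0,0,0.72,0,0.03,1,0,0,0,0.9,-0.02,0.07,1,0,0,0,0.9,-0.02,0.1,1,0,0,0,0.9,0,0.1,1,0,0,0,0.2,0,0,1]}}

```text
time_s: 13.7
eef_pos: [374.3, -318.6, 146.0]
ee_rot: [-0.001, -0.077, 0.997, 0.001]
force: [1.2, 0.2, 0.5]
grip_width: 1.002
grip_force: 0.0
```

Call:
{"api": "send_rows", "payload": {"targets": [0,0,0,0,0,0,1,0,0,0,0,0,0,1]}}

```text
time_s: 13.95
eef_pos: [377.8, -318.8, 146.9]
ee_rot: [0.0, -0.079, 0.997, -0.0]
force: [0.3, 0.3, 0.4]
grip_width: 0.997
grip_force: 0.0
```

```bash
python3 - <<'E'
from h import *
c=snap('wrist','w7'); plan(378,-320,20)
E
```

```text
t 14.0 pos [ 377.8 -318.7  146.9] yaw 99.1 tilt 0.01 j6 -2.67 -> turn 0 shift [-0.    -0.021  2.115] grip 1.002 0.0
```

View pics/w7.png

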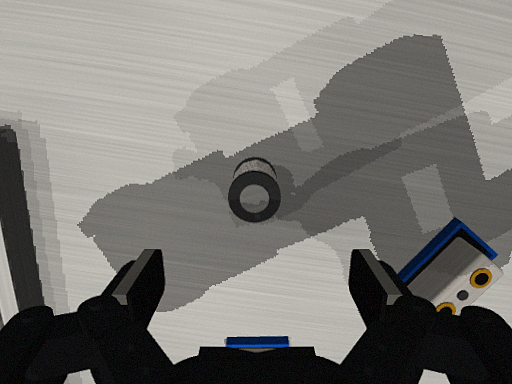

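The spring's top disc is at (254,197), clear all round.

```bash
python3 - <<'E'
from h import *
c=load('w7'); q=ray(c,[(254,197),(228,197),(280,197)],60);print(q,np.hypot(*(q[1]-q[2])));plan(*q[0],20)
E
```

```text
[[ 378.55293662 -320.85285368]
 [ 381.65697022 -340.20799807]
 [ 375.45127018 -301.49887848]] 39.203401028918215
t 14.0 pos [ 377.8 -318.7  146.9] yaw 99.1 tilt 0.01 j6 -2.67 -> turn 0 shift [-0.007 -0.037  2.115] grip 1.002 0.0
```

Call:
{"api": "send_rows", "payload": {"targets": [0,0,0,0,-0.03,0.3,1,0,0,0,0,0,0.7,1,0,0,0,0,0,0.7,1,0,0,0,0,0,0.4,1,0,0,0,0,0,0,1], "newtons": 45}}

```text
time_s: 14.62
eef_pos: [377.2, -319.7, 19.6]
ee_rot: [-0.001, -0.079, 0.997, 0.001]
force: [-0.6, 0.8, 0.2]
grip_width: 0.999
grip_force: 0.0
```

Call:
{"api": "send_rows", "payload": {"targets": [0,0,0,0,0,0,-1,0,0,0,0,0,0,-1,0,0,0,0,0,0,-1,0,0,0,0,0,0,-1,0,0,0,0,0,0,-1]}}

```text
time_s: 15.25
eef_pos: [377.5, -321.0, 22.1]
ee_rot: [0.001, -0.079, 0.997, -0.001]
force: [0.3, 2.3, 5.5]
grip_width: 0.464
grip_force: 44.8
```

Call:
{"api": "send_rows", "payload": {"targets": [0,0,0,0,0,0,-1,0,0,0,0,0,0,-1]}}

```text
time_s: 15.5
eef_pos: [377.4, -321.0, 22.0]
ee_rot: [0.0, -0.079, 0.997, -0.001]
force: [-0.6, 2.2, 5.8]
grip_width: 0.46
grip_force: 44.8
```

```bash
python3 -c "
from h import *
plan(643,-90,130,90)"
```

```text
t 15.5 pos [ 377.4 -321.    22. ] yaw 99.0 tilt 0.09 j6 -2.67 -> turn 9.0 shift [-4.428  3.848 -1.799] grip 0.46 44.8
```

Call:
{"api": "send_rows", "payload": {"targets": [0,0,0,0,0,-0.4,-1,0,0,0,0,0,-0.75,-1,0,0,9,0,0,-0.7,-1,0,0,0,-0.38,0.33,0,-1,0,0,0,-0.66,0.57,0,-1], "newtons": 60}}

```text
time_s: 16.12
eef_pos: [439.7, -266.9, 132.9]
ee_rot: [0.001, 0.001, 1.0, -0.001]
force: [1.0, -1.1, -2.2]
grip_width: 0.453
grip_force: 60.7
```

Call:
{"api": "send_rows", "payload": {"targets": [0,0,0,-0.66,0.57,0,-1,0,0,0,-0.66,0.57,0,-1,0,0,0,-0.66,0.57,0,-1,0,0,0,-0.66,0.57,0,-1,0,0,0,-0.44,0.4,0,-1]}}

```text
time_s: 16.75
eef_pos: [625.3, -103.9, 132.0]
ee_rot: [0.0, -0.001, 1.0, 0.0]
force: [-0.2, -0.8, -2.3]
grip_width: 0.455
grip_force: 60.7
```

Call:
{"api": "send_rows", "payload": {"targets": [0,0,0,-0.3,0.27,0,-1,0,0,0,0,0,0,-1,0,0,0,0,0,0,-1]}}

```text
time_s: 17.12
eef_pos: [641.6, -90.0, 132.0]
ee_rot: [-0.0, -0.0, 1.0, -0.0]
force: [-0.1, 0.1, -2.2]
grip_width: 0.453
grip_force: 60.7
```

```bash
python3 - <<'E'
from h import *
c=snap('wrist','w8'); blue(c); plan(643,-91,26,90)
E
```

```text
px [216 150] [290 214] rect [639.2 -93.5] [54.8 64. ] 4.5
px [ 0 77] [ 80 172] rect [ 590.8 -280.6] [68.1 75.4] 9.9
px [199   0] [222  11] rect [ 504. -124.] [17.   7.5] 89.6
t 17.18 pos [641.5 -90.2 132.1] yaw 90.0 tilt 0.02 j6 -1.89 -> turn -0.0 shift [-0.025 -0.012  1.768] grip 0.454 60.7
```

View pics/w8.png

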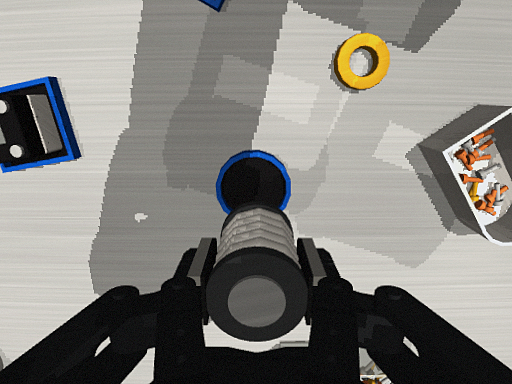

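The spring is upright in the grip. The round rim below spans columns 216–290, with its far edge at (253,150). The head sits inside its square holder at (35,120).

```bash
python3 - <<'E'
from h import *
c=load('w8'); q=ray(c,[(253,150.5),(216,183),(290.5,183)],12);print(q+[[32,0],[0,0],[0,0]]);e=(q[1]+q[2])/2
print('spring',ray(c,[(258,293)],132-22+60))
plan(643,e[1],26,90)
E
```

```text
[[ 644.33109972  -92.89603854]
 [ 640.16493828 -124.45162473]
 [ 640.12962203  -61.04228265]]
spring [[640.11545492 -89.60295481]]
t 17.18 pos [641.5 -90.2 132.1] yaw 90.0 tilt 0.02 j6 -1.89 -> turn -0.0 shift [-0.025 -0.042  1.768] grip 0.454 60.7
```

Call:
{"api": "send_rows", "payload": {"targets": [0,0,0,-0.035,-0.04,0.6,-1,0,0,0,0,0,0.6,-1,0,0,0,0,0,0.35,-1,0,0,0,0,0,0.14,-1,0,0,0,0,0,0.08,-1]}}

```text
time_s: 17.8
eef_pos: [644.3, -92.5, 26.3]
ee_rot: [0.0, 0.0, 1.0, -0.0]
force: [0.8, -0.0, -1.8]
grip_width: 0.456
grip_force: 60.7
```

Call:
{"api": "send_rows", "payload": {"targets": [0,0,0,0,0,0.01,-1,0,0,0,0,0,0,-1,0,0,0,0,0,0,-1]}}

```text
time_s: 18.18
eef_pos: [644.7, -92.3, 26.1]
ee_rot: [0.001, -0.0, 1.0, -0.0]
force: [-1.9, -1.4, 3.0]
grip_width: 0.451
grip_force: 60.8
```

Contact with the floor. Release and lift.

Call:
{"api": "send_rows", "payload": {"targets": [0,0,0,0,0,0,1,0,0,0,0,0,0,1,0,0,0,0,0,0,1,0,0,0,0,0,0,1,0,0,0,0,0,-0.3,1]}}

```text
time_s: 18.8
eef_pos: [643.5, -91.7, 42.7]
ee_rot: [-0.001, -0.0, 1.0, 0.0]
force: [0.0, -0.6, 0.7]
grip_width: 1.006
grip_force: 0.0
```

Call:
{"api": "send_rows", "payload": {"targets": [0,0,0,0,0,-0.9,1,0,0,0,0,0,-0.9,1,0,0,0,0,0,-0.1,1]}}

```text
time_s: 19.18
eef_pos: [645.9, -92.4, 163.2]
ee_rot: [0.004, -0.0, 1.0, -0.001]
force: [0.0, -0.4, -0.6]
grip_width: 1.001
grip_force: 0.0
```

```bash
python3 - <<'E'
from h import *
plan(626,106,160,127)
E
```

```text
t 19.18 pos [645.9 -92.4 163.2] yaw 90.0 tilt 0.53 j6 -1.89 -> turn -37.0 shift [-1.725  2.841  0.04 ] grip 1.001 0.0
```

Call:
{"api": "send_rows", "payload": {"targets": [0,0,-9.25,0,0,0,1,0,0,-9.25,0,0,0,1,0,0,-9.25,0,0,0,1,0,0,-9.25,0,0,0,1,0,0,0,-0.43,0.71,0,1]}}

```text
time_s: 19.8
eef_pos: [639.1, -44.2, 156.9]
ee_rot: [-0.0, -0.317, 0.949, -0.0]
force: [0.7, 0.7, 0.7]
grip_width: 0.999
grip_force: 0.0
```

Call:
{"api": "send_rows", "payload": {"targets": [0,0,0,-0.43,0.71,0,1,0,0,0,-0.43,0.71,0,1,0,0,0,-0.43,0.71,0,1,0,0,0,0,0,0,1,0,0,0,0,0,0,1]}}

```text
time_s: 20.42
eef_pos: [624.0, 105.7, 157.2]
ee_rot: [-0.0, -0.318, 0.948, -0.0]
force: [-0.1, -0.1, -0.5]
grip_width: 1.002
grip_force: 0.0
```

```bash
python3 - <<'E'
from h import *
c=snap('wrist','w9'); plan(626,106,20,127)
E
```

```text
t 20.48 pos [624.1 105.2 157.2] yaw 127.0 tilt 0.02 j6 -2.23 -> turn -0.0 shift [-0.034 -0.008  2.286] grip 0.999 0.0
```

View pics/w9.png

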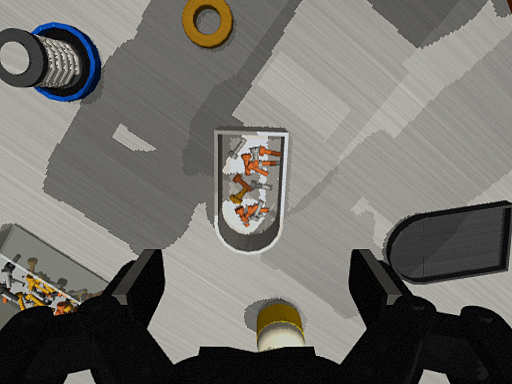

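The screw tray is in view: rim corners at (215,131) and (289,132), round tip at (252,254). The bottle (280,320) is clear, and the spring is upright in the round rim at top left.

```bash
python3 - <<'E'
from h import *
c=load('w9'); q=ray(c,[(215,131.5),(289,132),(252,254),(217,205),(288,205)],40);b=(q[0]+q[1])/2;d=q[2]-b
A=lambda d:np.degrees(np.arctan2(d[1],d[0]))
print(q.round(),np.hypot(*(q[0]-q[1])),np.hypot(*d),A(d),A(q[3]-q[0]),A(q[4]-q[1]),'c',(b+q[2])/2)
# empty tray visible part
e=ray(c,[(512,202),(512,270)],12);print(e)
m=(b+q[2])/2;plan(*m,19,A(d)+90)
E
```

```text
[[608.  51.]
 [573.  99.]
 [678. 140.]
 [659.  88.]
 [622. 137.]] 59.51434947485596 109.34642925984606 36.83435174394716 36.50890716845833 37.955828557363745 c [634.31937835 107.51717588]
[[492.19534509 320.29677367]
 [541.2317184  381.94468906]]
t 20.48 pos [624.1 105.2 157.2] yaw 127.0 tilt 0.02 j6 -2.23 -> turn 0.1 shift [-0.161 -0.071  2.303] grip 0.999 0.0
```

Call:
{"api": "send_rows", "payload": {"targets": [0,0,0,-0.16,-0.07,0.6,1,0,0,0,0,0,0.8,1,0,0,0,0,0,0.7,1,0,0,0,0,0,0.32,1,0,0,0,0,0,0,1], "newtons": 45}}

```text
time_s: 21.1
eef_pos: [634.1, 107.9, 11.6]
ee_rot: [-0.001, -0.317, 0.948, 0.0]
force: [0.4, 0.3, 1.1]
grip_width: 0.996
grip_force: 0.0
```

Call:
{"api": "send_rows", "payload": {"targets": [0,0,0,0,0,0,-1,0,0,0,0,0,0,-1,0,0,0,0,0,0,-1,0,0,0,0,0,0,-1,0,0,0,0,0,0,-1]}}

```text
time_s: 21.72
eef_pos: [635.6, 108.5, 14.4]
ee_rot: [0.002, -0.318, 0.948, -0.001]
force: [0.3, -1.1, 6.0]
grip_width: 0.692
grip_force: 49.4
```

```bash
python3 -c "
from h import *
plan(560,313,130,47,False)"
```

```text
t 21.73 pos [635.6 108.5  14.4] yaw 127.0 tilt 0.24 j6 -2.23 -> turn 80.0 shift [ 3.24   1.639 -1.933] grip 0.692 49.4
```

Call:
{"api": "send_rows", "payload": {"targets": [0,0,0,0,0,-0.4,-1,0,0,0,0,0,-0.8,-1,0,0,10,0,0,-0.7,-1,0,0,10,0,0,-0.1,-1,0,0,10,0,0,0,-1], "newtons": 60}}

```text
time_s: 22.35
eef_pos: [634.5, 108.7, 133.8]
ee_rot: [0.001, -0.059, 0.998, -0.0]
force: [-0.9, 0.1, -2.0]
grip_width: 0.691
grip_force: 66.7
```

Call:
{"api": "send_rows", "payload": {"targets": [0,0,10,0,0,0,-1,0,0,10,0,0,0,-1,0,0,10,0,0,0,-1,0,0,10,0,0,0,-1,0,0,10,0,0,0,-1]}}

```text
time_s: 22.98
eef_pos: [634.2, 108.7, 132.7]
ee_rot: [0.0, 0.369, 0.929, 0.0]
force: [-0.2, -1.0, -1.8]
grip_width: 0.689
grip_force: 66.7
```

Call:
{"api": "send_rows", "payload": {"targets": [0,0,0,0.5,0.24,0,-1,0,0,0,0.8,0.4,0,-1,0,0,0,0.8,0.4,0,-1,0,0,0,0.7,0.36,0,-1,0,0,0,0.44,0.24,0,-1]}}

```text
time_s: 23.6
eef_pos: [557.9, 315.3, 132.8]
ee_rot: [0.0, 0.365, 0.931, 0.0]
force: [-0.4, -0.0, -2.0]
grip_width: 0.693
grip_force: 66.8
```

Call:
{"api": "send_rows", "payload": {"targets": [0,0,0,0,0,0,-1,0,0,0,0,0,0,-1]}}

```text
time_s: 23.85
eef_pos: [559.3, 312.6, 132.4]
ee_rot: [0.0, 0.366, 0.93, 0.0]
force: [0.4, 0.8, -2.5]
grip_width: 0.69
grip_force: 66.8
```

```bash
python3 - <<'E'
from h import *
c=snap('wrist','w10'); plan(560,313,19,47)
E
```

```text
t 23.9 pos [559.4 312.3 132.3] yaw 47.0 tilt 0.02 j6 -0.49 -> turn -0.0 shift [1.000e-03 1.500e-02 1.888e+00] grip 0.688 66.8
```

View pics/w10.png

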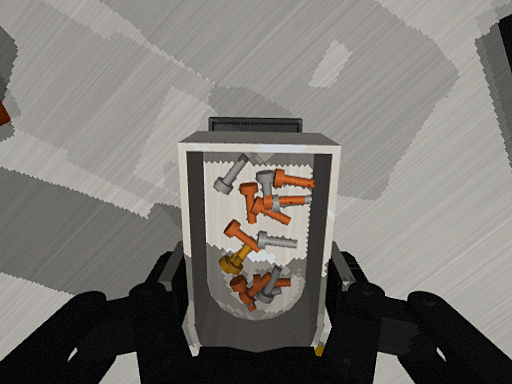

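The screw tray is held, round end toward the gripper. The dark tray's square edge shows from (209,119) to (302,118) beneath it.

```bash
python3 - <<'E'
from h import *
A=lambda d:np.degrees(np.arctan2(d[1],d[0]))
def cen(c,px,z,L):
    q=ray(c,px,z);m=q.mean(0);d=q[1]-q[0];n=np.array([d[1],-d[0]])/np.hypot(*d)
    if n@np.array([1,-1])<0:n=-n
    return np.hypot(*d),A(n),m+L*n
c=load('w10');e=cen(c,[(209.5,119),(302,118.5)],12,63);t=cen(c,[(178.5,143),(341,146)],158,55);print(e,t)
for f,px in(('scene0',[(473/2.18+165,500/2.18+75),(470/2.18+165,583/2.18+75)]),): print(cen(load(f),px,12,63))
# dark mask in scene0/side0
for f,box in(('scene0',(300,285,395,350)),('side0',(180,250,250,312))):
    c0=load(f);g=c0['img'].max(2);m=np.zeros_like(g);x,y,X,Y=box;m[y:Y,x:X]=(g[y:Y,x:X]<75)*255
    k=max(cv2.findContours(m,cv2.RETR_EXTERNAL,cv2.CHAIN_APPROX_NONE)[0],key=cv2.contourArea);p=ray(c0,k.reshape(-1,2),8).astype(np.float32);print(f,cv2.minAreaRect(p))
E
```

```text
(np.float64(74.48408798077116), np.float64(-42.6523958805697), array([565.60354389, 308.07731723])) (np.float64(59.66794636274555), np.float64(-44.011050893385615), array([559.02309487, 314.50711208]))
(np.float64(76.7509715084955), np.float64(-44.488792105052084), array([564.28623474, 307.78236547]))
scene0 ((563.8743896484375, 307.3254089355469), (81.23113250732422, 127.41253662109375), 46.340614318847656)
side0 ((562.828369140625, 307.35430908203125), (77.43112182617188, 133.27879333496094), 45.658782958984375)
```

Call:
{"api": "send_rows", "payload": {"targets": [0,0,0,-0.14,0,0.6,-1,0,0,0,0,0,0.6,-1,0,0,0,0,0,0.3,-1,0,0,0,0,0,0,-1,0,0,0,0,0,0,-1]}}

```text
time_s: 24.52
eef_pos: [566.1, 307.6, 43.6]
ee_rot: [0.001, 0.366, 0.93, 0.001]
force: [-0.2, -0.2, -0.9]
grip_width: 0.689
grip_force: 66.8
```

```bash
python3 - <<'E'
from h import *
c=snap('wrist','w11'); d=snap('scene','s11')
i=cv2.resize(d['img'][250:370,290:420,::-1],(390,360),interpolation=cv2.INTER_CUBIC)
w=c['img'][60:300,130:390,::-1]; w=cv2.resize(w,(390,360))
cv2.imwrite('pics/m11.png',np.hstack([i,w])); plan(565,306.3,18.4,47)
E
```

```text
t 24.62 pos [565.9 307.7  43.5] yaw 47.0 tilt 0.14 j6 -0.5 -> turn 0.0 shift [-0.004 -0.027  0.418] grip 0.689 66.8
```

View pics/m11.png

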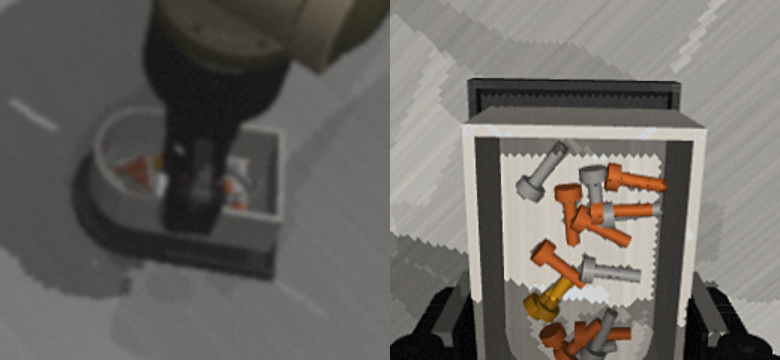

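The tray hovers over the dark tray. The dark square edge (wrist pixels 182,113 to 323,115) is parallel to the screw tray's square end (179,143 to 340,145).

```bash
python3 - <<'E'
from h import *
A=lambda d:np.degrees(np.arctan2(d[1],d[0]))
c=load('w11')
for px,z,L in(([(182,113),(323,115)],12,63),([(178.7,143),(340.7,145.3)],69,55)):
    q=ray(c,px,z);m=q.mean(0);d=q[1]-q[0];n=np.array([d[1],-d[0]])/np.hypot(*d)
    if n@np.array([1,-1])<0:n=-n
    ax=np.array([np.cos(np.radians(-43)),np.sin(np.radians(-43))]);lat=np.array([-ax[1],ax[0]]);C=m+L*ax
    print(np.hypot(*d),A(n),C,C@ax,C@lat)
# lateral check with rim corner (bottom of tray end wall) z~29
q=ray(c,[(130+(477-390)/1.5,60+108/1.5),(130+(690-390)/1.5,60+108/1.5)],29)
print(q)
E
```

```text
75.01960590836993 -43.76855689771457 [564.58891131 307.61801882] 203.11920581539 610.0262883743012
59.572076942452135 -43.7800982895401 [566.35893883 310.20509678] 202.6493390770001 613.1255132809524
[[502.71185107 322.46012401]
 [549.89017648 373.12765585]]
```

Call:
{"api": "send_rows", "payload": {"targets": [0,0,0,-0.005,-0.04,0.05,-1,0,0,0,0,0,0.15,-1,0,0,0,0,0,0.12,-1,0,0,0,0,0,0.07,-1,0,0,0,0,0,0,-1]}}

```text
time_s: 25.25
eef_pos: [563.7, 305.5, 18.6]
ee_rot: [-0.0, 0.366, 0.931, -0.0]
force: [-1.0, -0.7, 1.1]
grip_width: 0.692
grip_force: 67.0
```

Call:
{"api": "send_rows", "payload": {"targets": [0,0,0,0,0,0.03,-1,0,0,0,0,0,0,-1]}}

```text
time_s: 25.5
eef_pos: [563.7, 305.5, 18.4]
ee_rot: [0.0, 0.366, 0.931, -0.0]
force: [-7.6, -2.0, 13.7]
grip_width: 0.693
grip_force: 68.7
```

Floor contact came at the expected height of 18.4. Release and lift away.

Call:
{"api": "send_rows", "payload": {"targets": [0,0,0,0,0,-0.02,-1,0,0,0,0,0,0,1,0,0,0,0,0,0,1,0,0,0,0,0,0,1,0,0,0,0,0,-0.2,1]}}

```text
time_s: 26.12
eef_pos: [563.3, 305.3, 29.6]
ee_rot: [-0.001, 0.366, 0.931, -0.001]
force: [-0.3, 0.3, 0.1]
grip_width: 1.0
grip_force: 0.0
```

Call:
{"api": "send_rows", "payload": {"targets": [0,0,0,0,0,-0.7,1,0,0,0,0,0,-0.9,1,0,0,0,0,0,-0.9,1,0,0,0,0.9,0,0,1,0,0,0,0.9,0,0,1]}}

```text
time_s: 26.75
eef_pos: [484.0, 379.7, 181.5]
ee_rot: [0.001, 0.367, 0.93, 0.001]
force: [0.3, 0.7, -0.7]
grip_width: 1.002
grip_force: 0.0
```

Call:
{"api": "send_rows", "payload": {"targets": [0,0,0,0.9,0,0,1,0,0,0,0,0,0,1,0,0,0,0,0,0,1,0,0,0,0,0,0,1]}}

```text
time_s: 27.25
eef_pos: [446.2, 415.0, 180.1]
ee_rot: [0.0, 0.367, 0.93, 0.0]
force: [0.2, -0.3, 0.7]
grip_width: 1.0
grip_force: 0.0
```

```bash
python3 - <<'E'
from h import *
d=snap('scene','s12'); s=snap('side','d12'); plan(0,0,0)
a=cv2.resize(d['img'][75:355,160:400,::-1],(514,600),interpolation=cv2.INTER_CUBIC)
b=cv2.resize(s['img'][120:320,140:350,::-1],(286,272),interpolation=cv2.INTER_CUBIC)
o=np.zeros((600,800,3),np.uint8);o[:,:514]=a;o[:272,514:]=b;cv2.imwrite('pics/m12.png',o)
E
```

```text
t 27.35 pos [446.  415.1 180. ] yaw 46.9 tilt 0.01 j6 -0.26 -> turn 0 shift [  0.708 -10.13    3.   ] grip 1.002 0.0
```

View pics/m12.png

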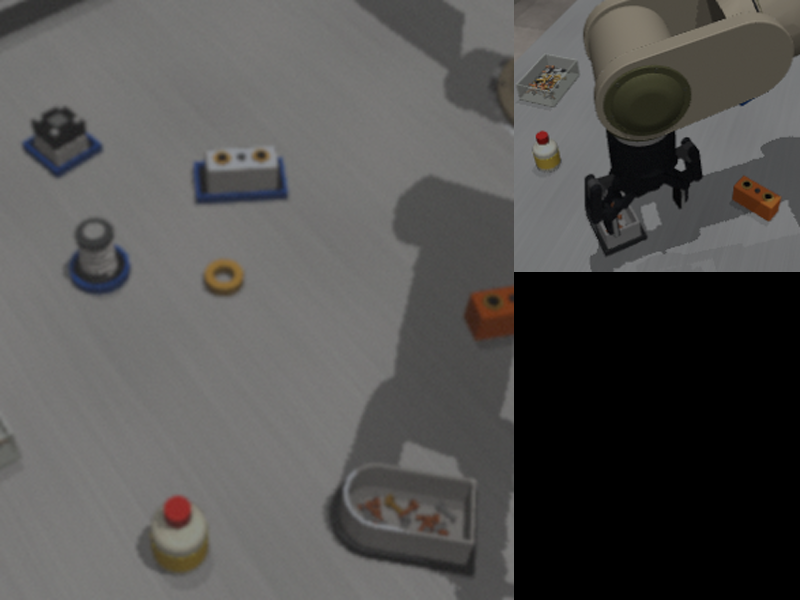

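All four parts stand in their holders, and the bearing (224,277) and bottle (180,535) are untouched. I'll check the tray's centring numerically, then hand in.

```bash
python3 - <<'E'
from h import *
c=load('s12');q=ray(c,[(x/2.142+160,y/2.143+75) for x,y in((477,479),(473,563),(342,493))],44)
b=(q[0]+q[1])/2;print(np.hypot(*(q[0]-q[1])),np.hypot(*(q[2]-b)),(b+q[2])/2)
w=snap('wrist','w13');q=None
h=ray(c,[(241/2.142+160,157/2.143+75)],45);print('valve',h,'spring',ray(c,[(95/2.142+160,233/2.143+75)],64),'head',ray(c,[(60/2.142+160,122/2.143+75)],49))
E
```

```text
77.23808230502644 111.88577067576053 [566.18023121 312.48243273]
valve [[ 445.83859683 -116.22659815]] spring [[644.78547688 -89.22891057]] head [[ 590.18510504 -276.64441817]]
```

View pics/w13.png

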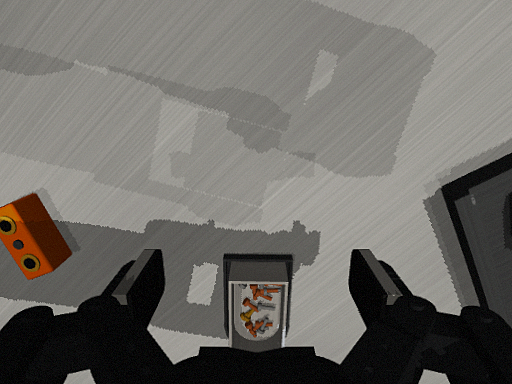

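The close view shows the screw tray (230–290, from row 282) centred in the dark tray and level. Handing in.

```bash
python3 -c "
from rig import job
print(job.finish_job())"
```

```text
the job is handed in; nothing more can be done
None
```

The job is handed in at about 27 s of robot time: head, spring, valve block and screw tray looked seated in their holders and released, and the bearing and bottle were left untouched; no verdict came back.

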